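# Load the print mandrel with the air off

### The job

At the printing station, first shut the air valve by turning its lever fully across the pipe. Then take the long slim white sleeve, open at both ends, that stands on the bench and lower it gently, without dropping it, over the upright mandrel until it sits fully home on the shoulder. With the sleeve on, turn the lever fully back in line with the pipe to open the air again, and leave the other items on the bench where they are.

Things in the scene. Friction and masses are not known exactly. Their poses are not given: they have to be found in the camera images.
- valve_handle (a joint): Ball-valve lever on a vertical hinge. 0 rad = shut: the lever points to the station's -x, across the pipe. 1.571 rad = open: it points to the station's -y, along the pipe (anticlockwise from above opens). Stops at both ends; it stays where left and needs about 3 N at the grip. It starts open or mostly open.
- station: Fixed station on a 100 x 360 mm base plate: a pipe along its y axis (top at 44 mm), a brass ball valve (top at 56 mm), an inlet block at the pipe's end (y -145 mm, top at 54 mm) and the mandrel at y +120 mm. Origin on the table under the valve's hinge axis; z up, y from the valve towards the mandrel.
- valve_axis (a point): Point on the lever's hinge axis at mid-height of the lever, 110 mm above the table; axes as the station's. The lever is a steel strap 18 mm wide, 6 mm thick, then a black plastic grip 20 mm wide and 16 mm tall, from 45 to 120 mm from the axis. Below the grip is free space down to the pipe.
- handle_end (a point): Centre of the lever grip's free end, 120 mm from the hinge axis, 110 mm above the table. Its x axis points from the lever's end back to the hinge, z up.
- mandrel_seat (a point): Centre of the flat shoulder at the foot of the upright aluminium mandrel, 50 mm above the table, 120 mm from the valve axis along the station's +y; axes as the station's. The mandrel is 34 mm in diameter, 85 mm tall above the shoulder (top 135 mm above the table), its top 17 mm tapering to 16 mm diameter. The shoulder disc is 54 mm across, on a 62 mm square block.
- sleeve: The loose white plastic sleeve to load: a straight tube open at both ends, 110 mm long, 44 mm outside and 37 mm inside diameter (the tallest and slimmest of the three white containers standing on the bench), standing upright on the table; either end may go down. Origin at the centre of its lower end, z along the tube.
- sleeve_mid (a point): Middle of the sleeve's axis, 55 mm from each end. When the sleeve is fully home this point is 55 mm above the shoulder.
- wide_tube: Bystander: wider white tube, 72 mm in diameter, 85 mm tall, standing. Origin under its centre. Its place may be swapped with the sleeve's or the jar's.
- white_jar: Bystander: closed white jar, 54 mm in diameter, 75 mm tall, standing. Origin under its centre. Its place may be swapped with the sleeve's or the wide tube's.
- ink_can: Bystander: steel ink can, 66 mm in diameter, 70 mm tall, standing beyond the valve. Origin under its centre.
- thinner: Bystander: clear plastic bottle, 56 mm in diameter, 140 mm tall, standing beyond the mandrel. Origin under its centre.
- spatula: Bystander: ink spatula, 200 mm long, lying on the table at the robot's left. Origin on its underside.
- cup: Bystander: white ceramic cup, 70 mm in diameter, 80 mm tall, standing at the right. Origin under its centre.

How it is judged:
On the way, in this order (a step that is already met when the one before it is completed fails the run):
1. the air valve is shut (lever within 0.12 rad of its shut stop) while the sleeve is still clear of the mandrel (over 50 mm away) (value of joint valve_handle below 0.12 rad and horizontal distance between sleeve_mid and mandrel_seat above 0.05 m), for 0.2 s.
2. the sleeve is fully home on the mandrel's shoulder while the valve is shut (z of sleeve_mid in the frame of mandrel_seat between 0.0515 and 0.0585 m and horizontal distance between sleeve_mid and mandrel_seat below 0.006 m and angle between the z axis of sleeve_mid and the z axis of mandrel_seat, either way round below 0.06 rad and value of joint valve_handle below 0.12 rad), for 0.2 s.
At the end, for the whole second after the job is handed in: The valve lever is within 0.12 rad of its open stop (joint above 1.45 rad); the sleeve is on the mandrel, at rest, its middle within 3.5 mm of 55 mm above the shoulder, within 6 mm of the mandrel's axis and within 0.06 rad of parallel to it (z of sleeve_mid in the frame of mandrel_seat between 0.0515 and 0.0585 m and horizontal distance between sleeve_mid and mandrel_seat below 0.006 m and angle between the z axis of sleeve_mid and the z axis of mandrel_seat, either way round below 0.06 rad and value of joint valve_handle above 1.45 rad and linear speed of sleeve below 0.02 m/s); the robot touches nothing.
It fails at once if the sleeve is dropped onto the mandrel (over it and moving faster than 0.5 m/s) (horizontal distance between sleeve_mid and mandrel_seat below 0.015 m and z of sleeve_mid in the frame of mandrel_seat below 0.135 m and linear speed of sleeve above 0.5 m/s).
It fails at once if another item on the bench is moved by more than 40 mm or knocked over (distance of any of wide_tube, white_jar, ink_can, thinner, spatula, cup from where it was at the start of the episode above 0.04 m or angle between any of wide_tube, white_jar, ink_can, thinner, cup's own z axis and vertical above 0.6 rad).
It also fails if it takes over 70 s, if anything falls off the work surface, if the arm or the gripper's body presses on something with over 40 N, if the wrist force passes 120 N, or if a joint passes its speed limit or range.

### The arm

A 6-joint arm with a two-finger parallel gripper is mounted at the origin on the work surface. World frame = base frame: x ahead of the robot, y to its left, z up, the work surface at z = 0. Lengths are in m, angles in rad, forces in N, time in s.
With the tool pointing down it reaches from about 0.35 to 0.975 m from the base axis. Payload 4.9 kg.
Tool frame: the origin (TCP) lies midway between the tips of the shut fingers; the grasp point (between the pads) lies 19 mm behind it (ctrl.hold_point_z is the distance from the TCP to the grasp point, in m); z points along the fingers, y is the line along which they close (so a half turn about z gives the same grasp; the last joint's range is limited). The gripper opens to 85 mm and grips with 20 to 120 N. Pads are 22 mm wide; open, the fingers measure 114 mm over their backs; the gripper's body (76 mm by 85 mm) begins 54 mm behind the grasp point. The pads swing forward as they close: fully open they stand 13 mm farther back than shut.
Start: joints at [-1.342, 0.053, 1.613, -0, 1.476, -0.119], TCP at [0.213, -0.588, 0.194] pointing down, gripper open.
Joint ranges: [-3.01, 3.01], [-1.01, 2.22], [0.06, 2.58], [-1.02, 4.17], [0.09, 2.62], [-3.14, 3.14]. Speed limits (rad/s): [2.57, 2.57, 3.14, 3.14, 3.14, 3.14].

### API

Orientations are given as a rotation vector (axis times angle).
In Python, from station import status, viewer, finish_job, ctrl gives the robot as it stands.
- The arm moves only by the shell command python3 -m jog 'ROWS' [FORCE]. ROWS is JSON, a list of rows, each a list of 7 numbers: the turn, a rotation vector about the tool's x, y, z each as a share of 5 degrees, from -1 to 1, then the shift along the tool's x, y, z each as a share of 30 mm, from -1 to 1, then the opening, from -1 (shut) to 1 (fully open). A call has 1 to 5 rows; each row shifts and turns the commanded pose from where the row before left it, along the tool's axes as they then stand; what a row does not reach is not made up. A row lasts 1/8 s, in which the tool goes at most 62.5 mm and 10.7 degrees, less where a joint would pass 70% of its speed; a pose out of reach is approached as far as the arm can. A call with a number of a shift or a turn outside -1 to 1 is refused whole. A call with a gripper value outside its range is refused whole. The fingers move at their own pace and stop on an object; FORCE is the grip in N (left out, the last holds). Time passes only in rows, so rows that do not move let the fingers close. It gives the time, the measured TCP pose, the force, the opening and the grip force at its end, in the units of the state.
- status.get_obs(): the state, without advancing time (a new reading comes with each control period).
- viewer.get_image(name): name is "side" or "top" or "wrist"; returns a dict with "img" (400x640x3 uint8, red, green, blue), "fovy" (degrees; the focal length in pixels is half the picture's height over the tangent of half this angle, whatever the lens; pixels are square), "cx", "cy" (the principal point, pixels), "distortion" ([k1, k2, p1, p2, k3] as OpenCV has them; the pictures are not rectified), "rvec" (rotation vector, rad) and "tvec" (3), from world to camera coordinates, as OpenCV has them. Camera axes: x right, y down, z forward; pixel columns grow to the right and rows downward; lengths in m; the calibration is good to about 2 mm. A picture is of the moment at which its call begins. There is no depth.
- finish_job(): hands the job in; it is judged then, once.
The state is a dict: "t": time; "q": joint angles; "dq": joint speeds; "effort": joint torques, N m; "tool_pos": TCP position; "tool_rot": TCP orientation; "contact_force": force on the tool from outside, world axes, zero at the start; "wrist_torque": the same for the moment, N m; "opening": finger opening in m; "grip_force": force on a finger pad.
Only numpy, scipy, OpenCV 4.12 (cv2) and the standard library are available. Lean on these libraries where they do the work, as an engineer would, in place of code of your own. Each camera call takes 0.05 s, during which the arm holds its last target. There are 200 camera calls.

## Working session

There is one attempt and no reset: what is moved stays moved. The work goes in short steps, Python scripts to look and compute and a shell command to move; the robot and the scene stay as the last step left them, time stands still between calls to the robot, and variables do not carry over. Pictures are saved under pics/ and viewed, at most 10 in all, crops included, and the job is handed in when it is done.

```bash
mkdir -p pics; ls; cat > h.py <<'E'
import numpy as np, cv2, json
from scipy.spatial.transform import Rotation as R
from station import status, viewer, ctrl
def shot(name, tag):
    d=viewer.get_image(name); cv2.imwrite(f'pics/{tag}.png', d['img'][:,:,::-1])
    f=200/np.tan(np.radians(d['fovy'])/2)
    np.savez(f'pics/{tag}.npz', K=np.array([[f,0,d['cx']],[0,f,d['cy']],[0,0,1]]), D=np.array(d['distortion'],float), r=np.array(d['rvec'],float), t=np.array(d['tvec'],float))
    return d['img']
def ray(tag, uv):
    c=np.load(f'pics/{tag}.npz'); p=cv2.undistortPoints(np.array([[uv]],float),c['K'],c['D'])[0,0]
    M=cv2.Rodrigues(c['r'])[0]; o=-M.T@c['t'].ravel(); v=M.T@np.array([p[0],p[1],1]); return o,v/np.linalg.norm(v)
def atz(tag,uv,z):
    o,v=ray(tag,uv); return o+v*(z-o[2])/v[2]
def tri(*obs):
    A=np.zeros((3,3));b=np.zeros(3);rs=[ray(*o) for o in obs]
    for o,v in rs: P=np.eye(3)-np.outer(v,v);A+=P;b+=P@o
    x=np.linalg.solve(A,b); return x,[np.linalg.norm(np.cross(x-o,v)) for o,v in rs]
def proj(tag,X):
    c=np.load(f'pics/{tag}.npz'); return cv2.projectPoints(np.array(X,float).reshape(-1,3),c['r'],c['t'],c['K'],c['D'])[0].reshape(-1,2)
E
python3 - <<'E'
from h import *
np.set_printoptions(precision=4,suppress=True)
for n in ('side','top','wrist'): shot(n,n+'0'); c=np.load(f'pics/{n}0.npz'); print(n,ray(n+'0',(320,200)),c['K'][0],c['D'])
s=status.get_obs(); print(s); print(R.from_rotvec(s['tool_rot']).as_matrix(), ctrl.hold_point_z)
E
```

```text
pics
side (array([ 0.3676, -0.7855,  0.7945]), array([ 0.2164,  0.7288, -0.6496])) [486.5663   0.     320.5711] [0.0521 0.     0.     0.     0.    ]
top (array([0.3543, 0.0029, 1.1297]), array([ 0.1912,  0.0104, -0.9815])) [449.9153   0.     324.4814] [-0.0677  0.      0.      0.      0.    ]
wrist (array([ 0.2863, -0.5603,  0.3726]), array([-0.2865, -0.1055, -0.9523])) [342.8993   0.     318.317 ] [-0.0437  0.      0.      0.      0.    ]
{'t': 0.15, 'q': array([-1.342 ,  0.0532,  1.614 , -0.    ,  1.476 , -0.119 ]), 'dq': array([-0.0003, -0.0024, -0.0036,  0.0008,  0.0011,  0.001 ]), 'effort': array([  0.0011, -39.4241, -37.072 ,  -0.    ,   0.0046,   0.    ]), 'tool_pos': array([ 0.2129, -0.5871,  0.1927]), 'tool_rot': array([-3.0927, -0.5433,  0.0002]), 'contact_force': array([-0.1559,  0.442 ,  0.3305]), 'wrist_torque': array([-0.0188, -0.0248,  0.0414]), 'grip_force': 0.0, 'opening': 0.08530973469884467}
[[ 0.9401  0.3408 -0.0004]
 [ 0.3408 -0.9401  0.0015]
 [ 0.0002 -0.0016 -1.    ]] 0.0187
```

View pics/side0.png

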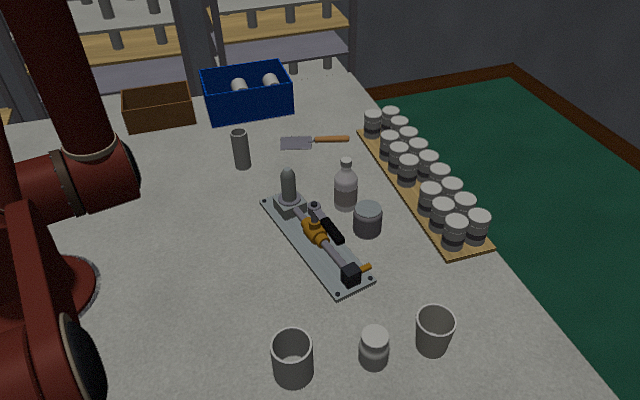

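View pics/top0.png

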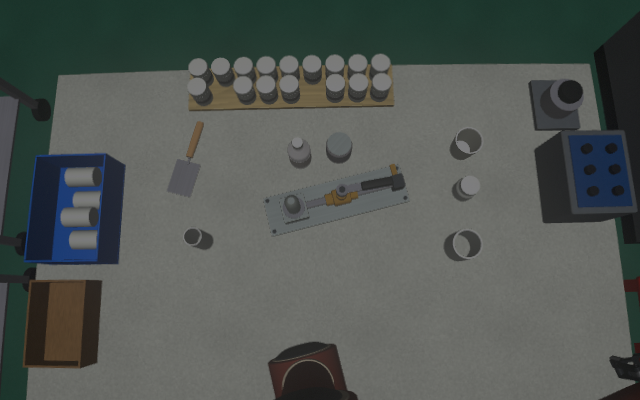

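The side view shows the sleeve at about (240,150), the mandrel at (288,185) and the lever grip at (333,231). In the top view they are at (193,238), (292,203) and (380,184). I'll enlarge both for accurate points.

```bash
python3 - <<'E'
import cv2,numpy as np
def crop(tag,x,y,w,h,s):
    i=cv2.imread(f'pics/{tag}.png')[y:y+h,x:x+w]; i=cv2.convertScaleAbs(i,alpha=1.6 if 'top' in tag else 1.2)
    i=cv2.resize(i,None,fx=s,fy=s,interpolation=cv2.INTER_CUBIC)
    for k in range(0,w,10): cv2.putText(i,str(x+k),(k*s,8),0,.3,(0,255,255),1) if k%20==0 else 0; cv2.line(i,(k*s,10),(k*s,15),(0,255,255),1)
    for k in range(0,h,10): cv2.putText(i,str(y+k),(0,k*s+4),0,.3,(0,255,255),1) if k%20==0 else 0
    return i
cv2.imwrite('pics/cs.png',crop('side0',220,120,160,180,5)[:,:800][:600] if 0 else crop('side0',220,120,190,150,4))
cv2.imwrite('pics/ct.png',crop('top0',175,150,250,100,3))
E
```

```text
(no output)
```

View pics/cs.png

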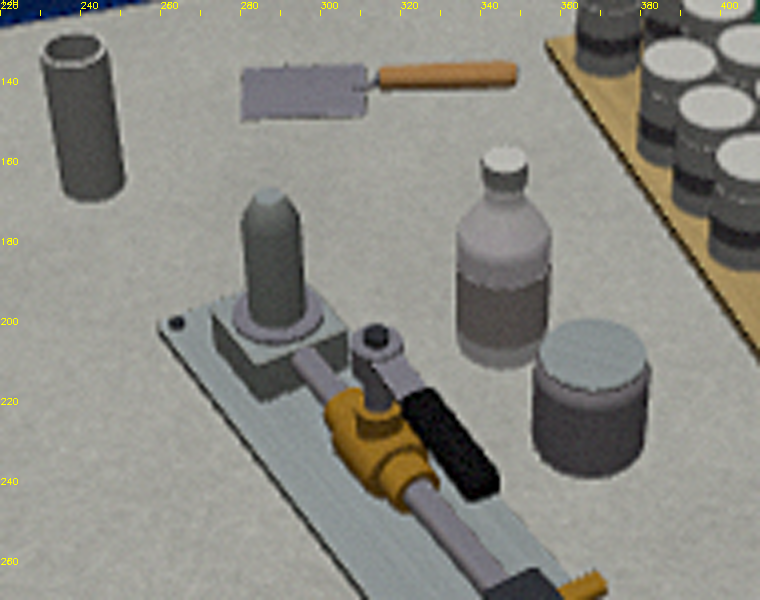

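View pics/ct.png

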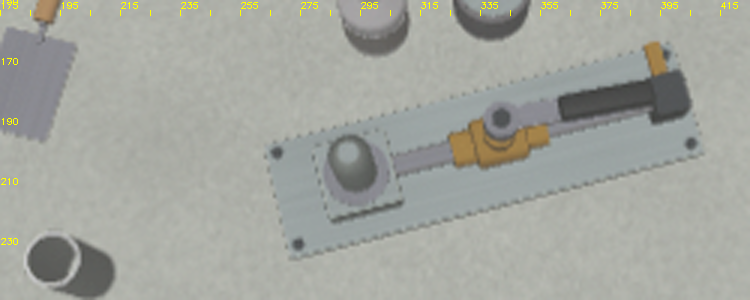

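```bash
python3 - <<'E'
from h import *
np.set_printoptions(precision=4,suppress=True)
S=lambda x,y:('side0',(220+x/4-.4,120+y/4-.4)); T=lambda x,y:('top0',(175+x/3-.3,150+y/3-.3))
for n,a,b in [('sleeve rim',(75.5,50),(52.5,259)),('mandrel top',(268,193),(347,151)),('shoulder',(278,313),(356.5,169)),('bolt',(377,334),(501,118)),('gripstart',(421,397),(562,107)),('gripend',(484,478),(654,95))]:
    print(n,*tri(S(*a),T(*b)))
for p in [(277,152),(297,244),(690,143),(665,53)]: print(atz(*T(*p),.01))
print('sleeve rim at .11', atz(*S(75.5,50),.11),atz(*T(52.5,259),.11)); print('man',atz(*S(268,193),.135),atz(*T(347,151),.135))
print('bottle cap',atz(*S(505,165),.14),'can',atz(*S(592,355),.07))
E
```

```text
sleeve rim [0.4756 0.3075 0.1105] [np.float64(0.00048608446758809657), np.float64(0.0004860844675881499)]
mandrel top [0.5483 0.0799 0.1393] [np.float64(0.00036019540142251323), np.float64(0.0003601954014227116)]
shoulder [0.5495 0.0791 0.0515] [np.float64(0.0013108642437513677), np.float64(0.0013108642437516466)]
bolt [ 0.5757 -0.0367  0.1222] [np.float64(0.0005206687373608986), np.float64(0.0005206687373607331)]
gripstart [ 0.5848 -0.0842  0.1159] [np.float64(0.0005274985611109811), np.float64(0.0005274985611108776)]
gripend [ 0.5928 -0.155   0.1215] [np.float64(0.0018937330798595574), np.float64(0.0018937330798594963)]
[0.5744 0.1492 0.01  ]
[0.4958 0.1321 0.01  ]
[ 0.5747 -0.2006  0.01  ]
[ 0.6539 -0.1837  0.01  ]
sleeve rim at .11 [0.4762 0.3083 0.11  ] [0.4752 0.3076 0.11  ]
man [0.5491 0.0854 0.135 ] [0.5495 0.0802 0.135 ]
bottle cap [0.6826 0.0612 0.14  ] can [ 0.7015 -0.034   0.07  ]
```

```bash
cat > st.py <<'E'
from h import *
import sys
np.set_printoptions(precision=4,suppress=True)
H=np.array([.5757,-.0367]);a=.234;Xs=np.array([np.cos(a),np.sin(a)]);Ys=np.array([-np.sin(a),np.cos(a)])
s=status.get_obs();p=s['tool_pos'];M=R.from_rotvec(s['tool_rot']).as_matrix();d=p[:2]-H
print('t',s['t'],'p',p,'station',d@Xs,d@Ys,'F',s['contact_force'],'open',s['opening'],'grip',s['grip_force'],'yawerr_deg',np.degrees(np.arctan2(M[1,0],M[0,0])-a),'tilt',np.degrees(M[:2,2]))
if len(sys.argv)>3:
    g=np.array(eval(','.join(sys.argv[1:4]))); 
    if 'w' not in sys.argv: g=np.array([*(H+g[0]*Xs+g[1]*Ys),g[2]])
    print('goal',g,'tool units',M.T@(g-p)/.03)
E
python3 -m jog '[[0,0,0.65,1,-0.7,0,-1],[0,0,0.65,1,-0.7,0,-1],[0,0,0,1,-0.7,0,-1],[0,0,0,1,-0.7,0,-1],[0,0,0,1,-0.7,0,-1]]' 40; python3 st.py .035 -.09 .095
```

```text
t: 0.78
tool_pos: [0.3302, -0.4455, 0.1933]
tool_rot: [-3.12, -0.367, 0.0]
contact_force: [0.0, -0.8, 0.6]
opening: -0.0001
grip_force: 0.0
t 0.775 p [ 0.3302 -0.4455  0.1933] station -0.3335594603935931 -0.34076606026975154 F [ 0.0373 -0.8034  0.6116] open -7.030456074711298e-05 grip 0.0 yawerr_deg 0.010646498235794092 tilt [-0.0083  0.0292]
goal [ 0.6306 -0.1161  0.095 ] tool units [12.2869 -8.3548  3.2816]
```

```bash
python3 -m jog '[[0,0,0,1,-0.7,0,-1],[0,0,0,1,-0.7,0,-1],[0,0,0,1,-0.7,0,-1],[0,0,0,1,-0.7,0,-1],[0,0,0,1,-0.7,0,-1]]' >/dev/null;python3 -m jog '[[0,0,0,1,-0.7,0,-1],[0,0,0,1,-0.7,0,-1],[0,0,0,1,-0.7,0,-1],[0,0,0,1,-0.7,0,-1],[0,0,0,1,-0.7,0,-1]]' >/dev/null;python3 -m jog '[[0,0,0,1,-0.7,0,-1],[0,0,0,1,-0.6,0,-1],[0,0,0,0,0,0,-1]]'; python3 st.py .035 -.09 .095; python3 -c "
from h import *; shot('wrist','w1')"
```

```text
t: 2.4
tool_pos: [0.6227, -0.1192, 0.193]
tool_rot: [-3.119, -0.372, 0.001]
contact_force: [0.2, -0.4, -0.2]
opening: -0.0001
grip_force: 0.0
t 2.4 p [ 0.6227 -0.1192  0.193 ] station 0.02658872341399566 -0.0911872979732028 F [ 0.1885 -0.3577 -0.2473] open -0.00012282229560301364 grip 0.0 yawerr_deg 0.1860785559119063 tilt [-0.0528  0.0268]
goal [ 0.6306 -0.1161  0.095 ] tool units [ 0.2831 -0.0365  3.267 ]
```

View pics/w1.png

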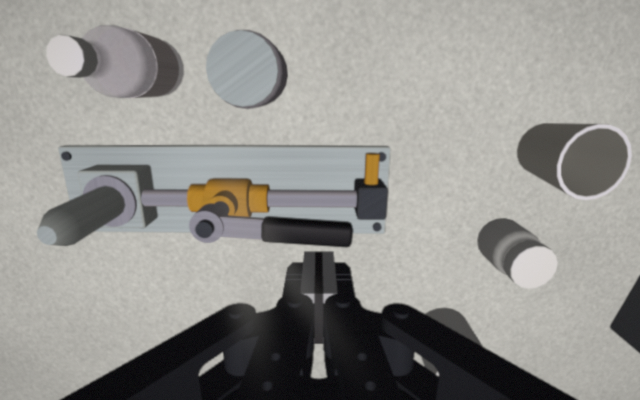

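The wrist view shows the hinge bolt at (205,228), the lever grip running from (263,230) to (352,233), and the mandrel top at (50,235). I'll compare these with the first measurements.

```bash
python3 - <<'E'
from h import *
np.set_printoptions(precision=4,suppress=True)
print(proj('w1',[[.5757,-.0367,.122],[.5928,-.155,.118],[.5848,-.084,.118],[.5487,.0797,.135],[.6306,-.1161,.095]]))
for uv,z in [((205,228),.122),((262,229),.118),((351,232),.118),((50,236),.135)]: print(atz('w1',uv,z))
S=lambda x,y:('side0',(220+x/4-.4,120+y/4-.4)); T=lambda x,y:('top0',(175+x/3-.3,150+y/3-.3))
print(tri(S(377,334),T(501,118),('w1',(205,228)))); print(tri(S(268,193),T(347,151),('w1',(50,236))))
E
```

```text
[[204.4133 228.5966]
 [353.3495 239.4085]
 [265.5865 229.3357]
 [ 48.1039 233.2262]
 [317.7062 177.6066]]
[ 0.5763 -0.0371  0.122 ]
[ 0.5844 -0.0811  0.118 ]
[ 0.5987 -0.1514  0.118 ]
[0.5467 0.0782 0.135 ]
(array([ 0.5759, -0.0368,  0.1218]), [np.float64(0.000516968739766212), np.float64(0.0006289248067953298), np.float64(0.00038410243893248025)])
(array([0.5482, 0.0788, 0.1382]), [np.float64(0.0014660326937612545), np.float64(0.0012871055515664442), np.float64(0.0024295918931049243)])
```

```bash
python3 -m jog '[[0,0,0,0.4,0,0.3,-1],[0,0,0,0,0,1,-1],[0,0,0,0,0,1,-1],[0,0,0,0,0,0.95,-1],[0,0,0,0,0,0,-1]]'; python3 st.py .015 -.09 .095
```

```text
t: 3.08
tool_pos: [0.6311, -0.1181, 0.0923]
tool_rot: [-3.118, -0.365, 0.01]
contact_force: [0.7, -0.5, 0.0]
opening: -0.0001
grip_force: 0.0
t 3.075 p [ 0.6311 -0.1181  0.0923] station 0.03496887568273639 -0.0920214371630259 F [ 0.669  -0.4965  0.0281] open -9.210843366272776e-05 grip 0.0 yawerr_deg -0.049639045536442626 tilt [-0.3766  0.1147]
goal [ 0.6112 -0.1208  0.095 ] tool units [-0.6662 -0.0671 -0.0869]
```

```bash
python3 -m jog '[[0,0,0,-0.95,0.05,0,-1],[0,0,0,-0.6,-0.05,0,-1],[0,0,0,-0.6,-0.12,0,-1],[0,0,0,-0.54,-0.28,0,-1],[0,0,0,-0.54,-0.35,0,-1]]'; python3 st.py -.081 -.048 .095
```

```text
t: 3.7
tool_pos: [0.5346, -0.1195, 0.0981]
tool_rot: [3.119, 0.365, 0.004]
contact_force: [0.2, -0.4, 0.9]
opening: 0.0001
grip_force: 0.0
t 3.7 p [ 0.5346 -0.1195  0.0981] station -0.05917047595881561 -0.07105961184319906 F [ 0.1743 -0.4219  0.9008] open 0.00012023925496120922 grip 0.0 yawerr_deg -0.0446313491534525 tilt [ 0.1544 -0.0596]
goal [ 0.508  -0.1022  0.095 ] tool units [-0.7285 -0.7683  0.1005]
```

```bash
python3 -m jog '[[0,0,0,-0.3,-0.35,0,-1],[0,0,0,-0.3,-0.4,0,-1],[0,0,0,-0.2,-0.4,0,-1],[0,0,0,-0.15,-0.4,0,-1],[0,0,0,0,0,0,-1]]'; python3 st.py -.09 -.024 .095;  python3 -c "
from h import *; shot('top','t2');shot('side','s2')"
```

```text
t: 4.32
tool_pos: [0.4954, -0.0793, 0.0961]
tool_rot: [-3.12, -0.369, -0.0]
contact_force: [0.8, 0.5, -0.1]
opening: -0.0003
grip_force: 0.0
t 4.325 p [ 0.4954 -0.0793  0.0961] station -0.08800172996872764 -0.022804861958163593 F [ 0.8476  0.5472 -0.0941] open -0.0003076352056314955 grip 0.0 yawerr_deg 0.08737817459661801 tilt [0.002  0.0016]
goal [ 0.4937 -0.0809  0.095 ] tool units [-0.0667  0.0397  0.0378]
```

```bash
python3 -m jog '[[0,0,0,0,-0.15,0,-1],[0,0,0,0,-0.1,0,-1],[0,0,0,0,0,0,-1]]'; python3 st.py -.09 -.024 .095;  python3 -c "
from h import *; a=shot('top','t2')[150:250,260:420];b=shot('side','s2')[160:300,230:390]
cv2.imwrite('pics/m2.png',np.vstack([cv2.resize(i[:,:,::-1],None,fx=2.4,fy=2.4) for i in (a,b)]))"
```

```text
t: 4.8
tool_pos: [0.494, -0.0727, 0.0961]
tool_rot: [-3.12, -0.368, 0.0]
contact_force: [-0.4, -0.2, -0.5]
opening: -0.0003
grip_force: 0.0
t 4.8 p [ 0.494  -0.0727  0.0961] station -0.08786217873226265 -0.016087695910686584 F [-0.4133 -0.177  -0.5008] open -0.00029664109331367666 grip 0.0 yawerr_deg 0.02998357910555029 tilt [-0.007  -0.0002]
goal [ 0.4937 -0.0809  0.095 ] tool units [-0.0714  0.2637  0.0381]
```

View pics/m2.png

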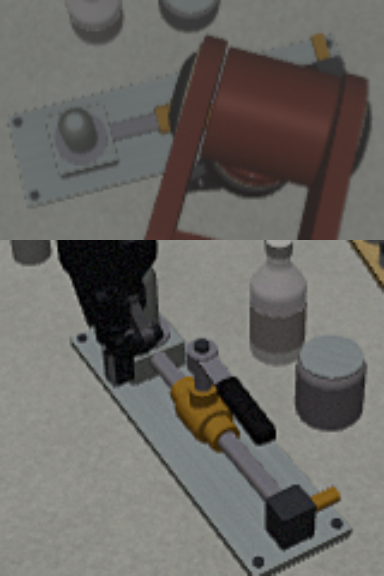

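The lever in the side crop still points along the pipe, from the bolt at (203,345) to the grip end at (265,430), so the tool missed it. I'll check where the tip and grip project.

```bash
python3 - <<'E'
from h import *
np.set_printoptions(precision=4,suppress=True)
c=lambda P:((proj('s2',P)-[230,160])*2.4+[0,240])
print('tip',c([.494,-.0727,.0961])); print('tip+-',c([[.494,-.0727,.116],[.494,-.0727,.076]]))
for th in (1.571,1.5,1.4):
  Xs=np.array([np.cos(.234),np.sin(.234)]);Ys=np.array([-Xs[1],Xs[0]]);P=np.array([.5758,-.0367])-.12*(np.cos(th)*Xs+np.sin(th)*Ys); print(th,c([*P,.118]),c([*P,.110]))
print('w1 tip pred',proj('w1',[.6227,-.1192,.193]))
u=lambda x,y:('s2',(230+x/2.4-.3,160+(y-240)/2.4-.3))
print('bolt',atz(*u(203,345),.122),'grip end top',atz(*u(262,426),.118))
E
```

```text
tip [[122.2956 412.5855]]
tip+- [[120.6649 395.6926]
 [123.8986 429.2139]]
1.571 [[275.0819 429.3318]] [[274.9319 436.2538]]
1.5 [[266.0742 433.0317]] [[265.9726 439.9558]]
1.4 [[252.7025 437.4756]] [[252.6733 444.4018]]
w1 tip pred [[319.2009 233.9412]]
bolt [ 0.5768 -0.0378  0.122 ] grip end top [ 0.5945 -0.1455  0.118 ]
```

```bash
python3 - <<'E'
from h import *
a=cv2.imread('pics/s2.png')[150:240,240:340]; b=cv2.imread('pics/w1.png')[225:365,240:400]
a=cv2.resize(a,None,fx=6,fy=6,interpolation=2)[:,:395]; b=cv2.resize(b,None,fx=2.5,fy=2.5,interpolation=2); h=np.zeros((540,795,3),np.uint8); h[:540,:395]=a; h[:350,395:]=b
h=cv2.convertScaleAbs(h,alpha=1.8,beta=15)
cv2.imwrite('pics/m3.png',h)
E
```

```text
(no output)
```

View pics/m3.png

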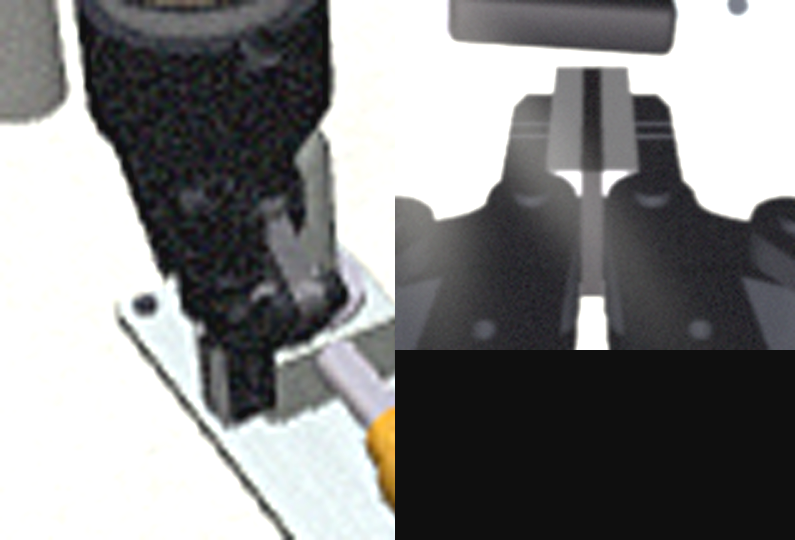

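The side crop puts the finger tip at (230,422), and the wrist crop puts the tip's front edge at (592,68). Both differ from the projected TCP, so I'll estimate the offset.

```bash
python3 - <<'E'
from h import *
np.set_printoptions(precision=4,suppress=True)
a=.234;M=np.array([[np.cos(a),np.sin(a),0],[np.sin(a),-np.cos(a),0],[0,0,-1]])
o,v=ray('w1',(318.8,252.2)); o1=M.T@(o-np.array([.6227,-.1192,.193])); v1=M.T@v
p2=np.array([.494,-.0727,.0961])
for dz in (-.04,-.03,-.02,-.01,0):
    x=o1+v1*(dz-o1[2])/v1[2]; print('w1 dz',dz,x)
o,v=ray('s2',(278.3,220.5)); o2=M.T@(o-p2); v2=M.T@v
for dz in (-.04,-.03,-.02,-.01,0):
    x=o2+v2*(dz-o2[2])/v2[2]; print('s2 dz',dz,x)
E
```

```text
w1 dz -0.04 [ 0.0084 -0.0002 -0.04  ]
w1 dz -0.03 [ 0.0034 -0.0002 -0.03  ]
w1 dz -0.02 [-0.0016 -0.0002 -0.02  ]
w1 dz -0.01 [-0.0065 -0.0002 -0.01  ]
w1 dz 0 [-0.0115 -0.0002  0.    ]
s2 dz -0.04 [-0.0061  0.0063 -0.04  ]
s2 dz -0.03 [-0.0018 -0.0037 -0.03  ]
s2 dz -0.02 [ 0.0025 -0.0136 -0.02  ]
s2 dz -0.01 [ 0.0068 -0.0236 -0.01  ]
s2 dz 0 [ 0.0111 -0.0336  0.    ]
```

Both views agree that the fingers really end about 45 mm short of the reported TCP. The lever therefore passed below them. I'll go back round and sweep at a reported z of about 0.052, which also clears the pipe and inlet block if the reported TCP is right after all.

```bash
python3 -m jog '[[0,0,0,0,0.3,-1,-1],[0,0,0,0.4,0.5,-1,-1],[0,0,0,1,0.6,0,-1],[0,0,0,1,0.6,0,-1],[0,0,0,1,0.5,0,-1]]' >/dev/null; python3 -m jog '[[0,0,0,0.8,0,0,-1],[0,0,0,0,0,0.8,-1],[0,0,0,0,0,1,-1],[0,0,0,0,0,0,-1]]'; python3 st.py .037 -.092 .052
```

```text
t: 6.02
tool_pos: [0.6316, -0.1159, 0.0987]
tool_rot: [-3.117, -0.367, 0.01]
contact_force: [-0.4, 0.1, -0.3]
opening: 0.0001
grip_force: 0.0
t 6.025 p [ 0.6316 -0.1159  0.0987] station 0.036040373422958856 -0.09001777221901672 F [-0.4124  0.127  -0.3218] open 7.735894478873523e-05 grip 0.0 yawerr_deg 0.014665385881560829 tilt [-0.3641  0.109 ]
goal [ 0.633  -0.1176  0.052 ] tool units [0.0409 0.0713 1.5555]
```

```bash
python3 -m jog '[[0,0,0,0,0,0.8,-1],[0,0,0,0,0.05,0.75,-1],[0,0,0,0,0,0,-1]]' ; python3 st.py .037 -.092 .052; python3 -m jog '[[0,0,0,-0.5,0.05,0,-1],[0,0,0,-0.45,0.05,0,-1],[0,0,0,-0.3,-0.05,0,-1],[0,0,0,-0.3,-0.05,0,-1],[0,0,0,-0.3,-0.05,0,-1]]'; python3 st.py -.031 -.089 .052
```

```text
t: 6.4
tool_pos: [0.6326, -0.1177, 0.0535]
tool_rot: [-3.118, -0.367, 0.006]
contact_force: [0.5, -0.2, -0.3]
opening: 0.0003
grip_force: 0.0
t 6.4 p [ 0.6326 -0.1177  0.0535] station 0.036620537772022684 -0.09197607429681329 F [ 0.4681 -0.218  -0.3202] open 0.0002662001070955286 grip 0.0 yawerr_deg 0.005554038131452603 tilt [-0.2324  0.0696]
goal [ 0.633  -0.1176  0.052 ] tool units [0.0128 0.0009 0.0516]
t: 7.02
tool_pos: [0.5802, -0.1296, 0.0568]
tool_rot: [3.12, 0.367, 0.003]
contact_force: [3.1, 0.7, 2.1]
opening: -0.0
grip_force: 1.4
t 7.025 p [ 0.5802 -0.1296  0.0568] station -0.01719628651576337 -0.09144230015152098 F [3.1163 0.6623 2.1496] open -2.9218302652138936e-05 grip 1.4063611160963774 yawerr_deg 0.002400306386958068 tilt [ 0.1214 -0.0137]
goal [ 0.5662 -0.1305  0.052 ] tool units [-0.4604 -0.0815  0.1589]
```

Contact is now 3 N, which confirms the shorter fingers, but the tip overlaps only the edge of the grip. I'll back off, go lower and push on.

```bash
python3 -m jog '[[0,0,0,0.7,0,0,-1],[0,0,0,0.3,0,0.5,-1],[0,0,0,-0.6,0,0,-1],[0,0,0,-0.6,0,0.1,-1],[0,0,0,-0.35,-0.05,0,-1]]'; python3 st.py -.031 -.089 .044
```

```text
t: 7.65
tool_pos: [0.5627, -0.1313, 0.0365]
tool_rot: [-3.119, -0.367, 0.001]
contact_force: [3.5, 0.7, 1.0]
opening: 0.0003
grip_force: 1.5
t 7.65 p [ 0.5627 -0.1313  0.0365] station -0.034581318523892686 -0.08898415001157439 F [3.5038 0.6604 1.0185] open 0.0002715177967151227 grip 1.5492868423461914 yawerr_deg 0.0033285603906036683 tilt [-0.0395  0.0659]
goal [ 0.5662 -0.1305  0.044 ] tool units [ 0.1193  0.0002 -0.2514]
```

```bash
python3 -m jog '[[0,0,0,-0.5,-0.3,0,-1],[0,0,0,-0.5,-0.35,0,-1],[0,0,0,-0.3,-0.35,0,-1],[0,0,0,-0.3,-0.4,0,-1],[0,0,0,-0.2,-0.4,0,-1]]'; python3 -m jog '[[0,0,0,-0.1,-0.3,0,-1],[0,0,0,0,0,0,-1]]'; python3 st.py -.092 -.022 .044
```

```text
t: 8.28
tool_pos: [0.4989, -0.0916, 0.0385]
tool_rot: [3.119, 0.367, 0.003]
contact_force: [5.2, -1.3, 4.8]
opening: -0.0001
grip_force: 2.8
t: 8.52
tool_pos: [0.4946, -0.0852, 0.0394]
tool_rot: [3.115, 0.368, 0.004]
contact_force: [3.5, -6.0, 7.3]
opening: 0.0001
grip_force: 4.7
t 8.525 p [ 0.4946 -0.0852  0.0394] station -0.09015007434286293 -0.028394835964686088 F [ 3.546  -6.0419  7.2722] open 0.0001483992262784869 grip 4.74980410617718 yawerr_deg 0.08543218326825013 tilt [ 0.1837 -0.2773]
goal [ 0.4913 -0.0794  0.044 ] tool units [-0.061  -0.2124 -0.1542]
```

```bash
python3 -m jog '[[0,0,0,0,-0.15,0.05,-1],[0,0,0,0,-0.1,0,-1],[0,0,0,0,0,0,-1]]'; python3 st.py; python3 -m jog '[[0,0,0,0,-0.1,0,-1],[0,0,0,0,0,0,-1]]'; python3 st.py;  python3 -c "
from h import *; shot('wrist','w3')"
```

```text
t: 8.9
tool_pos: [0.4949, -0.0837, 0.0403]
tool_rot: [3.103, 0.367, 0.008]
contact_force: [2.5, -24.3, 11.0]
opening: -0.0003
grip_force: 10.6
t 8.9 p [ 0.4949 -0.0837  0.0403] station -0.08953989939924711 -0.026991662987018286 F [  2.4882 -24.3374  11.0319] open -0.00032239292388896854 grip 10.582793661451433 yawerr_deg 0.0913165274792367 tilt [ 0.3893 -0.912 ]
t: 9.15
tool_pos: [0.495, -0.082, 0.0412]
tool_rot: [3.101, 0.367, 0.01]
contact_force: [2.7, -27.8, 13.2]
opening: 0.0002
grip_force: 12.2
t 9.15 p [ 0.495  -0.082   0.0412] station -0.08904401753622088 -0.025332847494219535 F [  2.7267 -27.8457  13.1646] open 0.0002449380157761749 grip 12.240654893685132 yawerr_deg 0.08638083271846944 tilt [ 0.4793 -1.0405]
```

View pics/w3.png

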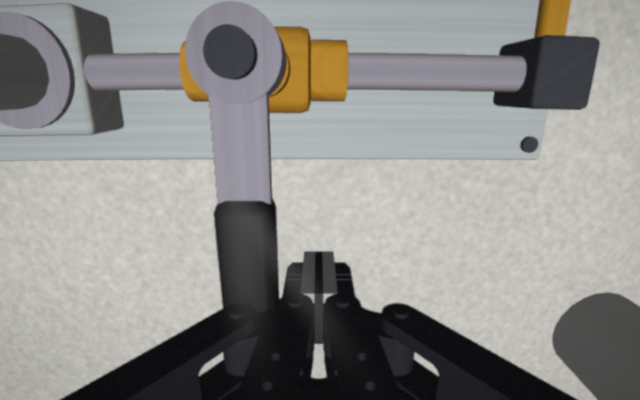

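The wrist view shows the lever square across the pipe, from the hinge at (230,52) to the grip at (247,210–300), with 28 N against its stop, so the valve is shut. I'll back away, rise, open the gripper and go to the sleeve.

```bash
python3 -m jog '[[0,0,0,0,0.8,0,-1],[0,0,0,-0.2,0.2,-1,-1],[0,0,0,0,0,-1,-1],[0,0,0,0,0,-1,-1],[0,0,0,0,0,-1,0]]'; python3 -m jog '[[0,0,0,0.2,-1,-0.3,1],[0,0,0,0.2,-1,0,1],[0,0,0,0.2,-1,0,1],[0,0,0,0.2,-1,0,1],[0,0,0,0.2,-1,0,1]]'>/dev/null; python3 -m jog '[[0,0,0,0.2,-1,0,1],[0,0,0,0.2,-1,0,1],[0,0,0,0.2,-1,0,1],[0,0,0,0.2,-1,0,1],[0,0,0,0.2,-1,0,1]]'>/dev/null;  python3 st.py .4757 .3079 .1 w
```

```text
t: 9.82
tool_pos: [0.4896, -0.103, 0.1548]
tool_rot: [-3.118, -0.368, 0.01]
contact_force: [0.3, 0.3, 0.3]
opening: 0.0171
grip_force: 0.0
t 11.075 p [0.4781 0.2021 0.1629] station -0.03956148213780077 0.25492595148905856 F [-0.8476  0.239  -0.4663] open 0.08497724564088162 grip 0.0 yawerr_deg 0.05827961229020958 tilt [-0.3381 -0.1356]
goal [0.4757 0.3079 0.1   ] tool units [ 0.7563 -3.4502  2.0883]
```

```bash
python3 -m jog '[[0,0,0,0.2,-1,0,1],[0,0,0,0.2,-1,0,1],[0,0,0,0.2,-1,0,1],[0,0,0,0.1,-0.2,0,1],[0,0,0,0,0,0,1]]'>/dev/null;  python3 st.py .4757 .3079 .016 w;  python3 -c "
from h import *; shot('wrist','w4'); np.set_printoptions(suppress=True)
print(proj('w4',[[.4757,.3079,.11],[.4757+.022,.3079,.11],[.4757-.022,.3079,.11]]))"
```

```text
t 11.7 p [0.4778 0.2992 0.1638] station -0.017373902910425537 0.3494999629146993 F [0.6562 0.1466 0.3124] open 0.08520118002183831 grip 0.0 yawerr_deg 0.06488714787304298 tilt [-0.1719 -0.1259]
goal [0.4757 0.3079 0.016 ] tool units [ 0.0173 -0.3036  4.9256]
[[306.6960798  203.83028787]
 [313.65011672 174.83356774]
 [300.11868671 231.28475119]]
```

View pics/w4.png

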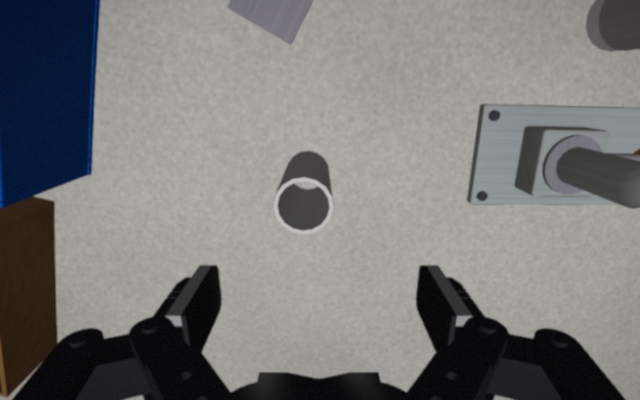

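The sleeve rim is centred at (304,205), within about 2 mm of the prediction and midway between the open pads (219 and 418). I'll go down.

```bash
python3 -m jog '[[0,0,0,0,-0.33,0.3,1],[0,0,0,0,0,1,1],[0,0,0,0,0,1,1],[0,0,0,0,0,0.8,1],[0,0,0,0,0,0,1]]';  python3 st.py .475 .309 .016 w;  python3 -c "
from h import *; shot('side','s4');shot('wrist','w5')
a=cv2.imread('pics/s4.png')[90:200,180:310]; b=cv2.imread('pics/w5.png')[100:400,120:520]
cv2.imwrite('pics/m5.png',np.hstack([cv2.resize(a,(390,330)),cv2.resize(b,(400,330))]))"
```

```text
t: 12.38
tool_pos: [0.4745, 0.3082, 0.0691]
tool_rot: [3.118, 0.366, -0.009]
contact_force: [0.1, -0.5, 0.2]
opening: 0.0854
grip_force: 0.0
t 12.375 p [0.4745 0.3082 0.0691] station -0.0185102853091189 0.3590030280920486 F [ 0.0627 -0.4634  0.1714] open 0.0853989506750078 grip 0.0 yawerr_deg -0.016524894134631714 tilt [-0.3155 -0.1492]
goal [0.475 0.309 0.016] tool units [ 0.0343 -0.0231  1.7703]
```

View pics/m5.png

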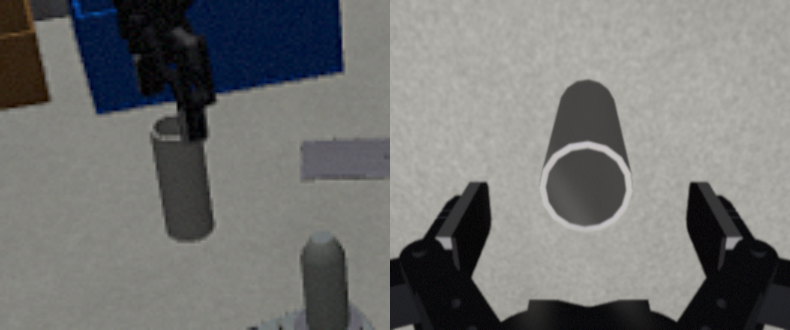

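The side crop shows the fingertips at the rim's height, and the wrist crop shows the rim centred between the pads at (586,186). I'll go down to grasp height and close.

```bash
python3 -c "
from h import *; print(atz('w5',(316,268.6),.11),atz('w4',(304,205.3),.11))"; python3 -m jog '[[0,0,0,0.05,0,0.9,1],[0,0,0,0,0,0.85,1],[0,0,0,0,0,0,1]]'; python3 st.py .475 .309 .016 w;  python3 -m jog '[[0,0,0,0,0,0,-1],[0,0,0,0,0,0,-1],[0,0,0,0,0,0,-1],[0,0,0,0,0,0,-1],[0,0,0,0,0,0,-1]]' 40; python3 st.py
```

```text
[0.47499673 0.31035496 0.11      ] [0.4741621  0.30954185 0.11      ]
t: 12.85
tool_pos: [0.4773, 0.3094, 0.019]
tool_rot: [3.119, 0.367, -0.003]
contact_force: [0.5, 0.2, -0.1]
opening: 0.0851
grip_force: 0.0
t 12.85 p [0.4773 0.3094 0.019 ] station -0.015423178324137005 0.3594816144168293 F [ 0.4633  0.2025 -0.128 ] open 0.0851390824740637 grip 0.0 yawerr_deg 0.006857791416269991 tilt [-0.1208 -0.0585]
goal [0.475 0.309 0.016] tool units [-0.0789 -0.0049  0.1009]
t: 13.48
tool_pos: [0.4794, 0.3106, 0.0217]
tool_rot: [-3.119, -0.367, -0.004]
contact_force: [-0.2, 0.4, 7.2]
opening: 0.0433
grip_force: 40.6
t 13.475 p [0.4794 0.3106 0.0217] station -0.013144695184548777 0.36014241975029393 F [-0.1901  0.3734  7.1688] open 0.04325482097490157 grip 40.59804160147905 yawerr_deg 0.02027226529809769 tilt [0.1491 0.0775]
```

```bash
python3 -m jog '[[0,0,0,0,0,-0.4,-1],[0,0,0,0,0,-0.9,-1],[0,0,0,0,0,-1,-1],[0,0,0,0,0,-1,-1],[0,0,0,0,0,-1,-1]]' 40; python3 -m jog '[[0,0,0,0,0,-1,-1],[0,0,0,0,0,-0.5,-1],[0,0,0,0,0,0,-1]]'>/dev/null; python3 st.py .5483 .0795 .19 w
python3 - <<'E'
from h import *
im=shot('wrist','w6'); shot('side','s6')
g=cv2.cvtColor(im,cv2.COLOR_RGB2GRAY)
r=g[150:400,230:410]; print('wrist bright', [(t,(r>t).sum()) for t in (140,170,190,210)])
# bright ring blobs
for t in (170,190,205):
    n,l,s,c=cv2.connectedComponentsWithStats((g>t).astype(np.uint8))
    print(t,[(s[i].tolist(),c[i].round(1).tolist()) for i in range(1,n) if s[i,4]>60][:6])
p=status.get_obs()['tool_pos']; h=p[2]+.11-.0205  # rim height
print('exp rim', proj('w6',[p[0]-.0045,p[1]-.0005,h]))
E
```

```text
t: 14.1
tool_pos: [0.4778, 0.3097, 0.1498]
tool_rot: [3.12, 0.367, -0.0]
contact_force: [-0.1, -0.5, -0.7]
opening: 0.0427
grip_force: 40.7
t 14.475 p [0.4787 0.3101 0.1949] station -0.013960803084203097 0.3598438704402466 F [-0.5224 -0.877  -0.7529] open 0.043251670446674224 grip 40.67956605926156 yawerr_deg 0.020407365011798958 tilt [0.1148 0.0509]
goal [0.5483 0.0795 0.19  ] tool units [0.4718 8.0155 0.1609]
wrist bright [(140, np.int64(17656)), (170, np.int64(17058)), (190, np.int64(2814)), (210, np.int64(165))]
170 [([5, 0, 38, 12, 262], [28.6, 3.7]), ([150, 0, 16, 6, 62], [157.9, 2.5]), ([63, 0, 577, 369, 123682], [341.8, 168.7]), ([484, 2, 11, 11, 75], [488.3, 7.1]), ([0, 37, 17, 37, 532], [7.5, 54.6]), ([0, 88, 42, 39, 1274], [20.6, 106.7])]
190 [([0, 51, 14, 13, 94], [8.0, 56.4]), ([0, 96, 41, 26, 741], [20.9, 107.8]), ([307, 126, 12, 11, 61], [313.7, 130.6]), ([282, 129, 15, 13, 87], [289.0, 134.6]), ([312, 142, 24, 29, 201], [321.4, 153.4]), ([371, 172, 12, 15, 64], [375.2, 180.5])]
205 [([322, 301, 58, 53, 385], [357.0, 319.6]), ([270, 304, 28, 22, 150], [282.9, 313.5])]
exp rim [[318.74059478 352.23209299]]
```

```bash
python3 -m jog '[[0,0,0,0.07,0.9,0,-1],[0,0,0,0.07,0.9,0,-1],[0,0,0,0.07,0.9,0,-1],[0,0,0,0.07,0.9,0,-1],[0,0,0,0.07,0.9,0,-1]]'>/dev/null; python3 -m jog '[[0,0,0,0.07,0.9,0,-1],[0,0,0,0.07,0.9,0,-1],[0,0,0,0.07,0.9,0,-1],[0,0,0,0.06,0.7,0,-1],[0,0,0,0,0,0,-1]]'>/dev/null; python3 st.py .5527 .0805 .19 w
python3 - <<'E'
from h import *
from scipy.optimize import least_squares
np.set_printoptions(precision=4,suppress=True)
im=shot('wrist','w7'); shot('side','s7'); shot('top','t7')
p=status.get_obs()['tool_pos']; a=.234;X=np.array([np.cos(a),np.sin(a)]);Y=np.array([-X[1],X[0]])
for tag in ('w6','w7'):
    g=cv2.cvtColor(cv2.imread(f'pics/{tag}.png'),cv2.COLOR_BGR2GRAY)
    P=p if tag=='w7' else np.array([.4787,.3101,.1949]); h=P[2]+.11-.0205
    # dark->bright bore edge: cast rays from expected centre, first pixel above 150
    c=proj(tag,[*(P[:2]-.0045*X),h])[0]; pts=[]
    for th in np.radians(np.arange(180,361,6)):
        v=np.array([g[int(round(c[1]+r*np.sin(th))),int(round(c[0]+r*np.cos(th)))] if c[1]+r*np.sin(th)<399 else 0 for r in range(25,75)],float)
        k=np.argmax(np.diff(v)); pts.append((c[0]+(25.5+k)*np.cos(th),c[1]+(25.5+k)*np.sin(th)))
    W=np.array([atz(tag,q,h)[:2]-P[:2] for q in pts]); W=np.c_[W@X,W@Y]
    f=least_squares(lambda q:np.hypot(W[:,0]-q[0],W[:,1]-q[1])-q[2],[0,0,.0185],loss='soft_l1',f_scale=.0005)
    print(tag,c,'offset station x,y,r',f.x, np.abs(f.fun).mean())
E
```

```text
t 15.825 p [0.551  0.0826 0.1925] station 0.0036459053427530044 0.12178719077705595 F [-0.5125  0.1553 -0.3585] open 0.04289994437756129 grip 40.80680709332228 yawerr_deg -0.0908603971226402 tilt [-0.1216  0.0054]
goal [0.5527 0.0805 0.19  ] tool units [0.0388 0.0816 0.0817]
w6 [319.6214 354.7007] offset station x,y,r [-0.0044  0.0002  0.0182] 0.00014519713478018177
w7 [314.8092 356.5531] offset station x,y,r [-0.0035 -0.0013  0.018 ] 0.00015712699646871616
```

The rim fit (radius 18.2 mm against 18.5) puts the sleeve −4 mm from the TCP along station x, as expected. I'll lower it slowly and watch the forces.

```bash
python3 -m jog '[[0,0,0,0.05,0.08,0.4,-1],[0,0,0,0,0,0.4,-1],[0,0,0,0,0,0.4,-1],[0,0,0,0,0,0.3,-1],[0,0,0,0,0,0,-1]]' 40; python3 -m jog '[[0,0,0,0,0,0.3,-1],[0,0,0,0,0,0,-1]]' >/dev/null;  python3 st.py .5527 .0805 .135 w
```

```text
t: 16.6
tool_pos: [0.5525, 0.0817, 0.1473]
tool_rot: [-3.12, -0.367, 0.004]
contact_force: [0.4, -0.3, -0.6]
opening: 0.0434
grip_force: 40.8
t 16.85 p [0.5529 0.0817 0.139 ] station 0.005272341685896957 0.12041169239431093 F [ 0.5879  0.7085 -1.4049] open 0.043054983544967146 grip 40.783748757094145 yawerr_deg 0.016403250835044136 tilt [-0.0626  0.    ]
goal [0.5527 0.0805 0.135 ] tool units [-0.0155  0.0358  0.133 ]
```

```bash
python3 -m jog '[[0,0,0,0,0,0.2,-1],[0,0,0,0,0,0.2,-1],[0,0,0,0,0,0.2,-1],[0,0,0,0,0,0,-1]]' 40 >/dev/null;  python3 st.py .5527 .0805 .072 w;  python3 -m jog '[[0,0,0,0,0,0.3,-1],[0,0,0,0,0,0.3,-1],[0,0,0,0,0,0,-1]]' 40 >/dev/null;  python3 st.py .5527 .0805 .072 w
```

```text
t 17.35 p [0.5527 0.0817 0.1208] station 0.0050887153460396 0.12049753274757005 F [ 0.0899 -0.2245 -0.5806] open 0.04308378186068982 grip 40.781508442014456 yawerr_deg 0.022365096428100504 tilt [-0.0902  0.0004]
goal [0.5527 0.0805 0.072 ] tool units [-0.0071  0.0392  1.6255]
t 17.725 p [0.5523 0.0816 0.1022] station 0.004695919431778314 0.12053900464381422 F [ 0.5907 -0.5496 -0.2752] open 0.04259186611291524 grip 40.782437324523926 yawerr_deg 0.01963194819309653 tilt [-0.144  -0.0042]
goal [0.5527 0.0805 0.072 ] tool units [0.006  0.0405 1.0069]
```

```bash
python3 -m jog '[[0,0,0,0,0,0.3,-1],[0,0,0,0,0,0.3,-1],[0,0,0,0,0,0.2,-1],[0,0,0,0,0,0,-1]]' 40 >/dev/null;  python3 st.py;  python3 -m jog '[[0,0,0,0,0,0.1,-1],[0,0,0,0,0,0.1,-1],[0,0,0,0,0,0,-1]]' 40 >/dev/null;  python3 st.py
```

```text
t 18.225 p [0.5527 0.0817 0.0788] station 0.005083871849897687 0.12048197377825036 F [-0.0361  0.6864 -0.5145] open 0.042759161683457135 grip 40.78469093888998 yawerr_deg 0.022098416127950632 tilt [-0.0882 -0.0016]
t 18.6 p [0.5531 0.0817 0.0735] station 0.00550737475839691 0.12038237419211234 F [ 0.262  -0.3183 -1.1568] open 0.043008320601957875 grip 40.78605534508824 yawerr_deg 0.02075997794005734 tilt [-0.0206 -0.0004]
```

```bash
python3 -m jog '[[0,0,0,0,0,0.07,-1],[0,0,0,0,0,0,-1]]' 40 >/dev/null;  python3 st.py;  python3 -m jog '[[0,0,0,0,0,0.07,-1],[0,0,0,0,0,0,-1]]' 40 >/dev/null;  python3 st.py; python3 -m jog '[[0,0,0,0,0,0.07,-1],[0,0,0,0,0,0,-1]]' 40 >/dev/null;  python3 st.py
```

```text
t 18.85 p [0.5535 0.0817 0.0718] station 0.005826032773310605 0.12029928960639763 F [-0.2462  0.193  -0.9814] open 0.04289264766866227 grip 40.75605796650052 yawerr_deg 0.019429765053227167 tilt [ 0.0231 -0.0001]
t 19.1 p [0.5539 0.0818 0.0716] station 0.006227683954257962 0.12034371412749695 F [-4.782   0.1415  9.8715] open 0.043137972308689265 grip 41.54989851638675 yawerr_deg 0.02574579321061392 tilt [0.0351 0.0065]
t 19.35 p [0.5543 0.0819 0.0716] station 0.006654390998123195 0.12035851785199739 F [-9.8363 -0.5207 17.5177] open 0.043197891957101615 grip 42.246471885591745 yawerr_deg 0.035530692300918654 tilt [0.0549 0.0091]
```

It seated at z = 0.0716, exactly the expected 50 mm shoulder height, with Fz rising. I'll release and rise.

```bash
python3 -m jog '[[0,0,0,-0.05,0,-0.07,-1],[0,0,0,0,0,0,0.3],[0,0,0,0,0,0,1],[0,0,0,0,0,0,1],[0,0,0,0,0,0,1]]' 20 >/dev/null;  python3 st.py; python3 -m jog '[[0,0,0,0,0,-0.4,1],[0,0,0,0,0,-1,1],[0,0,0,0,0,-1,1],[0,0,0,0,0,-1,1],[0,0,0,0,0,-0.8,1]]'; python3 - <<'E'
from h import *
np.set_printoptions(precision=4,suppress=True)
from scipy.optimize import least_squares
a=.234;X=np.array([np.cos(a),np.sin(a)])
im=shot('wrist','w8');shot('side','s8');shot('top','t8')
g=cv2.cvtColor(im,cv2.COLOR_RGB2GRAY); M=np.array([.5483,.0795])
c=proj('w8',[*M,.16])[0];e=proj('w8',[*(M+.0185*X),.16])[0];r0=np.linalg.norm(e-c);print(c,r0)
# outer rim edge
for lo,hi,nm in ((.7,1.1,'bore'),(1.1,1.5,'outer')):
  pts=[]
  for th in np.radians(np.arange(180,361,6)):
    rs=np.arange(lo*r0,hi*r0); q=c+rs[:,None]*np.array([np.cos(th),np.sin(th)]); q=np.clip(q,0,[639,399])
    v=cv2.remap(g,q[:,0].astype(np.float32)[None],q[:,1].astype(np.float32)[None],1)[0].astype(float)
    k=np.argmax(np.diff(v)*(1 if nm=='bore' else -1)); pts.append((q[k]+q[k+1])/2)
  for z in (.155,.16,.165):
    W=np.array([atz('w8',p,z)[:2] for p in pts]); f=least_squares(lambda q:np.hypot(*(W-q[:2]).T)-q[2],[*M,.0185],loss='soft_l1',f_scale=.0005); print(nm,z,f.x,np.abs(f.fun).mean())
E
python3 st.py
```

```text
t 19.975 p [0.5517 0.0813 0.0691] station 0.003972386860342361 0.12036135497009931 F [0.3506 0.23   0.8217] open 0.08537646185400724 grip 0.0 yawerr_deg 0.019726892149646468 tilt [-0.0347 -0.001 ]
t: 20.6
tool_pos: [0.5524, 0.0813, 0.1982]
tool_rot: [3.12, 0.367, 0.004]
contact_force: [0.5, -0.3, -0.3]
opening: 0.0854
grip_force: 0.0
[320.3742 217.6744] 26.138219986076134
bore 0.155 [0.5453 0.0804 0.0181] 0.0003680444092688807
bore 0.16 [0.5471 0.0809 0.0177] 0.00035991220130049726
bore 0.165 [0.549  0.0813 0.0173] 0.00035177745927365036
outer 0.155 [0.5451 0.0801 0.0222] 0.0002238531338884223
outer 0.16 [0.547  0.0806 0.0217] 0.0002188892177331008
outer 0.165 [0.5488 0.081  0.0212] 0.00021392313291050815
t 20.75 p [0.5531 0.0814 0.1979] station 0.005383493745201345 0.12008225361295345 F [ 0.1115 -0.855   0.257 ] open 0.08532554242307576 grip 0.0 yawerr_deg 0.01933543792813904 tilt [0.251  0.0026]
```

The rim fit (radius about 21.7 mm at z = 0.16, centre within 2 mm of the mandrel) confirms the sleeve is home. Next I'll go to the lever's mandrel side to open it.

```bash
python3 -m jog '[[0,0,0,-0.8,0,0,-1],[0,0,0,-0.9,0.6,0,-1],[0,0,0,-0.9,0.6,0,-1],[0,0,0,-0.7,0.6,0,-1],[0,0,0,0,0.6,0,-1]]' 40 >/dev/null; python3 -m jog '[[0,0,0,0,0,0.5,-1],[0,0,0,0,0,1,-1],[0,0,0,0,0,1,-1],[0,0,0,0,0,0,-1]]' >/dev/null; python3 st.py -.095 .045 .038
```

```text
t 21.875 p [ 0.4697 -0.0106  0.1162] station -0.09701099165738267 0.049967682652873185 F [ 0.0077  0.4461 -0.1339] open 0.00021836520773932969 grip 0.0 yawerr_deg 0.05676482822624914 tilt [-0.4537  0.1058]
goal [ 0.4729 -0.015   0.038 ] tool units [0.0858 0.1751 2.6071]
```

```bash
python3 -m jog '[[0,0,0,0.05,0.1,0.9,-1],[0,0,0,0,0.1,0.9,-1],[0,0,0,0,0,0.8,-1],[0,0,0,0,0,0,-1]]' >/dev/null; python3 st.py -.092 .026 .038;  python3 -m jog '[[0,0,0,0.05,0.6,0,-1],[0,0,0,0,0.5,0,-1],[0,0,0,0,0.5,0,-1],[0,0,0,0,0.4,0,-1],[0,0,0,0.1,0.4,0,-1]]'; python3 st.py -.0776 -.056 .038
```

```text
t 22.375 p [ 0.4741 -0.0166  0.0412] station -0.0941721743410879 0.043115795068350574 F [ 1.2542  0.5014 -0.5966] open -0.00019376981484691091 grip 0.0 yawerr_deg 0.04505709019244892 tilt [-0.2017  0.0496]
goal [ 0.4802 -0.0327  0.038 ] tool units [0.0723 0.5708 0.1064]
t: 23.0
tool_pos: [0.4963, -0.087, 0.0426]
tool_rot: [-3.12, -0.366, 0.0]
contact_force: [-0.3, 3.9, -0.2]
opening: -0.0
grip_force: 1.7
t 23.0 p [ 0.4963 -0.087   0.0426] station -0.0888707244319694 -0.030550311003553234 F [-0.268   3.9246 -0.2188] open -2.9441388726293757e-05 grip 1.659779311157763 yawerr_deg -0.01251590379858837 tilt [-0.0095  0.0156]
goal [ 0.5132 -0.1092  0.038 ] tool units [0.3759 0.8483 0.1524]
```

```bash
python3 -m jog '[[0,0,0,0.2,0.42,0,-1],[0,0,0,0.2,0.42,0,-1],[0,0,0,0.33,0.35,0,-1],[0,0,0,0.33,0.32,0,-1],[0,0,0,0.4,0.25,0,-1]]'; python3 st.py -.021 -.092 .038
```

```text
t: 23.62
tool_pos: [0.5513, -0.1278, 0.042]
tool_rot: [-3.12, -0.367, 0.002]
contact_force: [-3.1, 2.5, -0.1]
opening: -0.0001
grip_force: 1.4
t 23.625 p [ 0.5513 -0.1278  0.042 ] station -0.04483586431441067 -0.08298137130170818 F [-3.1381  2.4963 -0.1022] open -9.455657928709566e-05 grip 1.4071933971717954 yawerr_deg 0.019674824718000118 tilt [-0.0905 -0.0078]
goal [ 0.5766 -0.1311  0.038 ] tool units [0.7946 0.3009 0.1311]
```

```bash
python3 -m jog '[[0,0,0,0.4,0.15,0,-1],[0,0,0,0.3,0.1,0,-1],[0,0,0,0.15,0,0,-1],[0,0,0,0,0,0,-1]]'; python3 st.py; python3 -m jog '[[0,0,0,0.1,0,0,-1],[0,0,0,0,0,0,-1]]';python3 st.py
```

```text
t: 24.12
tool_pos: [0.5761, -0.1298, 0.0423]
tool_rot: [3.118, 0.368, -0.007]
contact_force: [-8.3, -2.4, 2.5]
opening: 0.0001
grip_force: 4.3
t 24.125 p [ 0.5761 -0.1298  0.0423] station -0.02116387516250253 -0.09070762933085462 F [-8.2797 -2.4133  2.5129] open 0.00013950195880574104 grip 4.337815158069134 yawerr_deg 0.052545494668088034 tilt [-0.2582 -0.135 ]
t: 24.38
tool_pos: [0.5759, -0.1299, 0.0422]
tool_rot: [3.118, 0.368, -0.019]
contact_force: [-19.8, -5.7, 8.3]
opening: 0.0
grip_force: 10.2
t 24.375 p [ 0.5759 -0.1299  0.0422] station -0.021424509889367303 -0.09067110106399773 F [-19.7638  -5.747    8.3144] open 4.99525272379865e-05 grip 10.15614464879036 yawerr_deg 0.048693050026844986 tilt [-0.6765 -0.1839]
```

The tool stopped at x = −0.021, as calculated, with the force rising to 20 N, so the lever is at its open stop. I'll back away, rise and check the lever angle and sleeve by image code.

```bash
python3 -m jog '[[0,0,0,-0.8,0,0,-1],[0,0,0,-0.6,0,-0.5,-1],[0,0,0,-0.3,0,-1,-1],[0,0,0,-0.3,0,-1,-1],[0,0,0,-0.3,0,-1,-1]]' >/dev/null; python3 -m jog '[[0,0,0,-0.6,0.3,-1,-1],[0,0,0,-0.6,0.3,-0.5,-1],[0,0,0,-0.6,0.3,0,-1],[0,0,0,0,0,0,-1]]' >/dev/null; python3 st.py; python3 - <<'E'
from h import *
np.set_printoptions(precision=4,suppress=True)
im=shot('wrist','w9'); shot('side','s9');im2=cv2.imread('pics/s9.png')
a=.234;X=np.array([np.cos(a),np.sin(a)]);Y=np.array([-X[1],X[0]]);H=np.array([.5758,-.0368])
for tag,i in (('w9',im),('s9',im2)):
  g=i.max(2).astype(float)
  for th in (1.571,1.5,1.45,1.4,1.3,.8):
    P=[[*(H-r*(np.cos(th)*X+np.sin(th)*Y)+w*(np.sin(th)*X-np.cos(th)*Y)),.118] for r in np.linspace(.055,.115,15) for w in (-.008,0,.008)]
    q=proj(tag,P).round().astype(int); q=np.clip(q,0,[639,399]); print(tag,th,'mean grey on grip',g[q[:,1],q[:,0]].mean(), 'max',g[q[:,1],q[:,0]].max())
E
```

```text
t 25.5 p [ 0.4658 -0.1835  0.1912] station -0.14090760599646543 -0.11737319041919103 F [ 0.8791  0.1958 -0.0409] open -4.407496836208096e-05 grip 0.0 yawerr_deg -0.106347028233186 tilt [-0.0702  0.0363]
w9 1.571 mean grey on grip 46.91111111111111 max 53.0
w9 1.5 mean grey on grip 57.422222222222224 max 127.0
w9 1.45 mean grey on grip 68.44444444444444 max 144.0
w9 1.4 mean grey on grip 82.64444444444445 max 156.0
w9 1.3 mean grey on grip 121.42222222222222 max 158.0
w9 0.8 mean grey on grip 167.0888888888889 max 180.0
s9 1.571 mean grey on grip 18.4 max 60.0
s9 1.5 mean grey on grip 21.444444444444443 max 93.0
s9 1.45 mean grey on grip 53.111111111111114 max 156.0
s9 1.4 mean grey on grip 58.84444444444444 max 147.0
s9 1.3 mean grey on grip 90.97777777777777 max 160.0
s9 0.8 mean grey on grip 116.4 max 146.0
```

Both cameras fit the lever best at 1.571 rad (open), and the robot is clear of everything.

```bash
python3 -c "
from station import finish_job; print(finish_job())"
```

```text
the job is handed in; nothing more can be done
None
```

I shut the valve, lowered the sleeve onto the mandrel's shoulder, reopened the valve to its stop, and handed the job in after about 25.5 s of robot time; no verdict came back, but camera and force checks agree with each step.

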